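# Set the filter turret to amber and light the viewer

## Task

On the inspection viewer, push the turret's tabs with a fingertip to turn the disc round until the amber filter fills the opening of the eyepiece, then press the red lamp button right down and let it come up again. Nothing is to be picked up: do not lift the viewer or shove it along the table, do not press the button before the amber filter is in place, and leave the violet spool, the bolt and the stack of round tags where they stand.

Things in the scene. Friction and masses are not known exactly. Their poses are not given: they have to be found in the camera images.
- viewer: inspection viewer, a grey stand of about 2 kg standing loose on rubber feet: a round foot of radius 60 mm with a tongue 64 mm wide that runs out along its own -x to x = -165 mm. Origin on the table under the turret's axis, z up. Its own +x points from the axis towards the eyepiece, -x towards the red button. Its highest point is 47 mm above the table.
- turret (a joint): turn of the turret about the vertical axis through the viewer's origin, rad, growing anticlockwise seen from above. 0 or a full turn (6.283): the amber filter is exactly under the eyepiece. It turns freely either way, over a turn, before any stop; light friction (about 0.05 N m) keeps it where it is left, there are no clicks
- amber_filter (a point): centre of the amber (orange-yellow) filter's top face, on the turret, 42 mm from the axis
- eyepiece (a point): centre of the top of the eyepiece, a black ring (opening 20 mm, outside 30 mm) 42 mm from the axis, at 37 to 47 mm above the table, held over the disc by a fixed arm from the hub
- hub (a point): top of the fixed hub on the turret's axis, 25 mm across, 47 mm above the table. Round it turns the turret: an aluminium disc of radius 65 mm, its top 26 mm above the table, with four round filters of radius 16 mm: amber, then (anticlockwise, each a quarter turn on) green, blue, white. Four tabs stand out from the rim midway between the filters
- tab_1 (a point): centre of the top of the tab midway between the amber and the green filter. Each tab is a black upright paddle, 8 mm thick along the rim, from 75 to 93 mm from the axis, from 23 to 47 mm above the table; this point is 84 mm from the axis
- tab_2 (a point): the same point on the tab between green and blue
- tab_3 (a point): the same point on the tab between blue and white
- tab_4 (a point): the same point on the tab between white and amber
- lamp_button (a joint): travel of the red lamp button, m: 0 up, 0.006 fully down; it springs back and needs about 4 N to be fully down
- lamp_button_top (a point): centre of the top of the red button (24 mm across, on a black housing), on the stand's tongue 132 mm from the turret's axis; pressed straight down
- spool: cone of violet thread, 48 mm across, 56 mm tall, loose, origin at the centre of its underside; to be left alone
- bolt: steel bolt standing on its head, 15 mm across, 36 mm tall, loose, origin at the centre of its underside; to be left alone
- tags: stack of white round tags, one piece, 44 mm across, 11 mm high, loose, origin at the centre of its underside; to be left alone

How it is judged (in metres and radians):
On the way, in this order (a step that is already met when the one before it is completed fails the run):
1. the amber filter is brought under the eyepiece (centres within 6 mm seen from above) (horizontal distance between amber_filter and eyepiece below 0.006 m and velocity of joint turret between -0.1 and 0.1 rad/s), for 0.2 s.
2. the lamp button is pressed at least 4.5 mm down (value of joint lamp_button above 0.0045 m and horizontal distance between amber_filter and eyepiece below 0.006 m), for 0.05 s.
At the end, for the whole second after the job is handed in: Amber filter centred within 6 mm under the eyepiece (it fills the opening), turret still; button has been pressed and is up again (under 1.5 mm down); viewer flat and within 20 mm of where it stood; spool and bolt upright, and spool, bolt and tags within 20 mm of where they stood (horizontal distance between amber_filter and eyepiece below 0.006 m and velocity of joint turret between -0.05 and 0.05 rad/s and value of joint lamp_button below 0.0015 m and distance of each of viewer, spool, bolt, tags from where it was at the start of the episode below 0.02 m and angle between viewer's own z axis and vertical below 0.03 rad and angle between each of spool, bolt's own z axis and vertical below 0.1 rad); the robot touches nothing.
It fails at once if the lamp button is pressed (over 3 mm) while the amber filter is not in place (value of joint lamp_button above 0.003 m and horizontal distance between amber_filter and eyepiece above 0.008 m).
It fails at once if the viewer is lifted or tipped (height (world z) of viewer above 0.006 m or angle between viewer's own z axis and vertical above 0.08 rad).
It fails at once if the viewer is shoved more than 20 mm (distance of viewer from where it was at the start of the episode above 0.02 m).
It fails at once if the spool, the bolt or the tags are disturbed (distance of any of spool, bolt, tags from where it was at the start of the episode above 0.02 m or angle between any of bolt, spool's own z axis and vertical above 0.5 rad).
It also fails if it takes over 72 s, if anything falls off the work surface, if the arm or the gripper's body presses on something with over 40 N, if the wrist force passes 120 N, or if a joint passes its speed limit or range.

## Robot

A 6-joint arm with a two-finger parallel gripper is mounted at the origin on a cart in front of the work surface, level with it; the furniture and walls round the work are solid. World frame = base frame: x ahead of the robot, y to its left, z up, the work surface at z = 0. Lengths are in mm, angles in rad, forces in N, time in s.
With the tool pointing down it reaches from about 225 to 875 mm from the base axis. Payload 3.4 kg.
Tool frame: the origin (TCP) lies at the very end of the fingers, on their centre line; the grasp point (between the pads) lies 19 mm behind it; z points along the fingers, y is the line along which they close (so a half turn about z gives the same grasp; the last joint's range is limited). The gripper opens to 85 mm and grips with 20 to 120 N. Pads are 22 mm wide; open, the fingers measure 114 mm over their backs; the gripper's body (76 mm by 85 mm) begins 54 mm behind the grasp point. The pads swing forward as they close: fully open they stand 13 mm farther back than shut.
Start: joints at [1.142, 0.276, 1.505, -0, 1.361, -0.121], TCP at [174.22, 548.005, 231.328] pointing down, gripper open.
Joint ranges: [-2.89, 2.89], [-0.75, 2.08], [0.22, 2.7], [-1.18, 4.32], [0.11, 2.71], [-2.7, 2.7]. Speed limits (rad/s): [2.57, 2.57, 3.14, 3.14, 3.14, 3.14].

## Interface

Orientations are given as a rotation vector (axis times angle).
In Python, from workcell import robot gives the robot as it stands. The module is installed in compiled form; this text tells all that it offers.
- The arm moves only by the shell command python3 -m creep 'ROWS'. ROWS is JSON, a list of rows, each a list of 3 entries, a list of its own where there are three numbers: the closure, from 0 (fully open) to 1 (shut), then the shift along the world's x, y, z in m, then the turn about the world's z in rad. A call has exactly 8 rows; each row is the pose to reach, as a shift and turn from the pose commanded when the call began; what a row does not reach only later rows make up. A row lasts 1/12 s, in which the tool goes at most 41.7 mm and 7.16 degrees, less where a joint would pass 70% of its speed; a pose out of reach is approached as far as the arm can. A call with a gripper value outside its range is refused whole. The fingers move at their own pace and stop on an object; the grip force is fixed at half the most. Time passes only in rows, so rows that repeat a pose let the fingers close, or fill a call up. It gives the time, the measured TCP pose, the force, the opening and the grip force at its end, in the units of the state.
- robot.observe(): the state, without advancing time (a new reading comes with each control period).
- robot.get_image(name): name is "side" or "top" or "wrist"; returns the picture (400x640x3 uint8, red, green, blue); there is no depth.
- robot.camera_model(name): a dict with "fovy" (degrees; the focal length in pixels is half the picture's height over the tangent of half this angle, whatever the lens; pixels are square), "cx", "cy" (the principal point, pixels), "R" (3x3) and "t" (3): a world point X has camera coordinates R X + t; the wrist camera has in their place "T_tool_cam" (4x4, takes a point from camera to tool coordinates, whose origin is the TCP and whose axes are the flange's). Camera axes: x right, y down, z forward; pixel columns grow to the right and rows downward; lengths in mm; the calibration is good to about 2 mm. A picture is of the moment at which its call begins: read the wrist's pose just before it. camera_model takes no time and is no camera call.
- robot.finish_job(): hands the job in; it is judged then, once.
The state is a dict: "clock": time; "joints": joint angles; "joint_velocities": joint speeds; "effort": joint torques, N m; "tool_pos": TCP position; "orientation": TCP orientation; "contact_force": force on the tool from outside, world axes, zero at the start; "ft_torque": the same for the moment, N m; "grip_width": finger opening in mm; "gripper_force": force on a finger pad.
Only numpy, scipy, OpenCV 4.12 (cv2) and the standard library are available. Lean on these libraries where they do the work, as an engineer would, in place of code of your own. Each camera call takes 0.05 s, during which the arm holds its last target. There are 200 camera calls.

## Working session

There is one attempt and no reset: what is moved stays moved. The work goes in short steps, Python scripts to look and compute and a shell command to move; the robot and the scene stay as the last step left them, time stands still between calls to the robot, and variables do not carry over. Pictures are saved under pics/ and viewed, at most 10 in all, crops included, and the job is handed in when it is done.

```bash
mkdir -p pics
cat > h.py <<'E'
import numpy as np, cv2
from workcell import robot
from scipy.spatial.transform import Rotation as Ro
def cam(n):
    m=robot.camera_model(n); f=200/np.tan(np.radians(m["fovy"])/2)
    if "R" in m: R=np.array(m["R"]);t=np.array(m["t"])
    else:
        s=robot.observe(); T=np.eye(4);T[:3,:3]=Ro.from_rotvec(s["orientation"]).as_matrix();T[:3,3]=s["tool_pos"]
        W=np.linalg.inv(T@np.array(m["T_tool_cam"]));R=W[:3,:3];t=W[:3,3]
    return f,m["cx"],m["cy"],R,t
def ray(c,u,v,z):
    f,cx,cy,R,t=c; d=R.T@np.array([(u-cx)/f,(v-cy)/f,1]);o=-R.T@t
    return o+d*(z-o[2])/d[2]
def snap(n,name):
    c=cam(n); im=np.array(robot.get_image(n)); cv2.imwrite(f"pics/{name}.png",im[:,:,::-1]); return c,im
E
python3 - <<'E'
from h import *
s=robot.observe();print(s)
for n in("top","side"):
    c,im=snap(n,n+"0");print(n,c[0],robot.camera_model(n).keys(),-c[3].T@c[4])
E
```

```text
{'clock': 0.0, 'joints': array([ 1.14199494e+00,  2.76580380e-01,  1.50615985e+00, -2.98355362e-05,
        1.36072352e+00, -1.20995796e-01]), 'joint_velocities': array([-1.55341540e-03, -2.37184968e-03,  1.82743047e-03,  4.23338217e-04,
        7.68933724e-05, -3.41857881e-04]), 'effort': array([ 9.45823231e-04, -4.16768432e+01, -2.45800620e+01, -3.15378547e-04,
        1.10488309e-02, -6.80987725e-06]), 'tool_pos': array([173.98788876, 547.46420647, 230.43742333]), 'orientation': array([-4.81509998e-01, -3.10398612e+00,  2.84075847e-03]), 'contact_force': array([-0.5429815 , -0.19803605, -0.02152203]), 'ft_torque': array([-0.05392912,  0.00920256, -0.00714799]), 'gripper_force': 0.0, 'grip_width': 85.16841256821377}
top 503.0457045717061 dict_keys(['fovy', 'cx', 'cy', 'R', 't']) [ 464.3647724  -152.53002087  923.92482622]
side 515.3729460540652 dict_keys(['fovy', 'cx', 'cy', 'R', 't']) [ 166.19631925 -928.89641345  602.46122026]
```

View pics/top0.png

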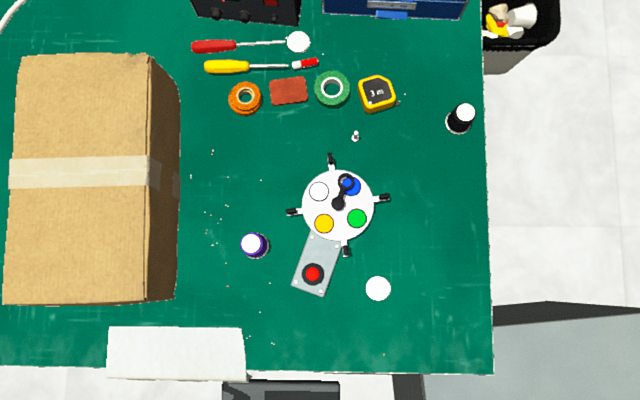

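The top view shows the hub at about (338,204), the eyepiece at (347,183) and the button at (313,273). The filters are amber (324,223), green (356,218), blue (350,186) and white (318,191). The spool is at (255,245), the bolt at (355,136) and the tags at (377,288). Next I'll measure these.

Run:
```python
from h import *
c=cam("top"); im=cv2.imread("pics/top0.png"); hsv=cv2.cvtColor(im,cv2.COLOR_BGR2HSV)
def blob(lo,hi,box,z,n):
    x0,y0,x1,y1=box; m=cv2.inRange(hsv[y0:y1,x0:x1],lo,hi)
    k,l,st,ce=cv2.connectedComponentsWithStats(m); i=1+np.argmax(st[1:,4]); u,v=ce[i]+[x0,y0]
    p=ray(c,u,v,z);print(n,st[i,4],np.round([u,v],1),p[:2].round(1));return p
B=blob((0,150,80),(8,255,255),(290,250,335,290),30,"button")
A=blob((18,150,80),(32,255,255),(305,205,340,240),26,"amber")
G=blob((45,170,120),(70,255,255),(342,205,370,232),26,"green")
W=blob((0,0,250),(180,12,255),(308,181,329,201),26,"white")
print("hub",ray(c,338,204,47).round(1),"eye",ray(c,347,182,47).round(1))
for n,u,v in(("t1(am-gr)",346,252),("t2",386,198),("t3",332,158),("t4",292,212)):print(n,ray(c,u,v,47).round(1))
print("spool",ray(c,255,243,50).round(1),"bolt",ray(c,355,136,20).round(1),"tags",ray(c,377,288,11).round(1))
print(ray(c,160,170,150),ray(c,180,290,0), ray(c,175,90,0))
C=(G+W)/2; print("C",C,np.linalg.norm(A-C),np.linalg.norm(G-C))
```

```text
button 152 [312.  273.5] [ 482.2 -118. ]
amber 260 [323.6 223.2] [ 572.3 -137.3]
green 257 [356.3 217.8] [ 582.5 -196. ]
white 232 [318.5 191. ] [ 630.9 -127.3]
hub [ 604.1 -162.7   47. ] eye [ 643.7 -178.4   47. ]
t1(am-gr) [ 519.7 -177.2   47. ]
t2 [ 615.5 -247.2   47. ]
t3 [ 687.3 -151.4   47. ]
t4 [589.1 -81.7  47. ]
spool [533.4 -18.4  50. ] bolt [ 736.3 -193.6   20. ] tags [ 458.3 -233.9   11. ]
[639.78361383 121.04242201 150.        ] [450.12205695 123.82388633   0.        ] [832.64698369 154.28927901   0.        ]
C [ 606.72498908 -161.67721059   26.        ] 42.21155557015764 42.02489537717528
```

View pics/side0.png

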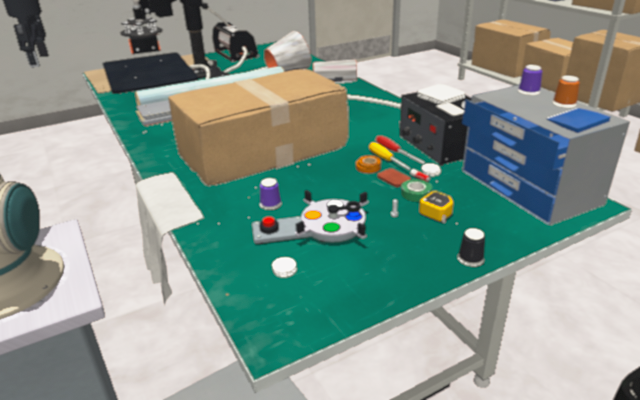

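```bash
python3 -m creep '[[1,[0.015,-0.0316,0],0],[1,[0.03,-0.0632,0],0],[1,[0.045,-0.0948,0],0],[1,[0.06,-0.1264,0],0],[1,[0.075,-0.158,0],0],[1,[0.09,-0.1896,0],0],[1,[0.105,-0.2212,0],0],[1,[0.12,-0.2528,0],0]]'
python3 -m creep '[[1,[0.015,-0.0316,0],0],[1,[0.03,-0.0632,0],0],[1,[0.045,-0.0948,0],0],[1,[0.06,-0.1264,0],0],[1,[0.075,-0.158,0],0],[1,[0.09,-0.1896,0],0],[1,[0.105,-0.2212,0],0],[1,[0.12,-0.2528,0],0]]'
python3 -m creep '[[1,[0.015,-0.0316,0],0],[1,[0.03,-0.0632,0],0],[1,[0.045,-0.0948,0],0],[1,[0.06,-0.1264,0],0],[1,[0.075,-0.158,0],0],[1,[0.09,-0.1896,0],0],[1,[0.105,-0.2212,0],0],[1,[0.12,-0.2528,0],0]]'
python3 - <<'E'
from h import *
c,im=snap("wrist","w1");print(robot.observe())
f,cx,cy,R,t=c
for n,p in dict(C=(605.5,-162,47),B=(482,-118,30),t1=(520,-177,47)).items():
    q=R@np.array(p)+t;print(n,f*q[:2]/q[2]+[cx,cy])
E
```

```text
clock: 0.77
tool_pos: [294.2, 293.5, 231.1]
orientation: [-0.481, -3.104, 0.0]
contact_force: [-0.2, -0.0, -0.5]
grip_width: -0.2
gripper_force: 0.0
clock: 1.43
tool_pos: [414.3, 40.7, 231.2]
orientation: [-0.482, -3.104, -0.0]
contact_force: [0.3, 0.6, -0.8]
grip_width: 0.1
gripper_force: 0.0
clock: 2.1
tool_pos: [534.4, -212.0, 230.8]
orientation: [-0.482, -3.103, -0.001]
contact_force: [1.1, -0.1, 0.3]
grip_width: 0.3
gripper_force: 0.0
{'clock': 2.15, 'joints': array([-0.50357227,  0.28241678,  1.49816574, -0.00451307,  1.35492208,
       -1.76260365]), 'joint_velocities': array([ 0.03643122, -0.03626332,  0.06424036,  0.02115409, -0.01049602,
        0.0835236 ]), 'effort': array([  5.27728245, -50.69745183, -19.56179559,   1.21730614,
         2.29165882,  -0.15980917]), 'tool_pos': array([ 538.08106441, -219.05429718,  230.29440964]), 'orientation': array([ 0.48560337,  3.09954784, -0.00975981]), 'contact_force': array([ 3.53852653, -4.98524302,  0.56659124]), 'ft_torque': array([-0.22912406, -0.17001849, -0.0182356 ]), 'gripper_force': 0.0, 'grip_width': 0.06309755213513772}
C [382.54619322 221.72899953]
B [389.55905456 109.39212073]
t1 [350.92596239 158.30653143]
```

View pics/w1.png

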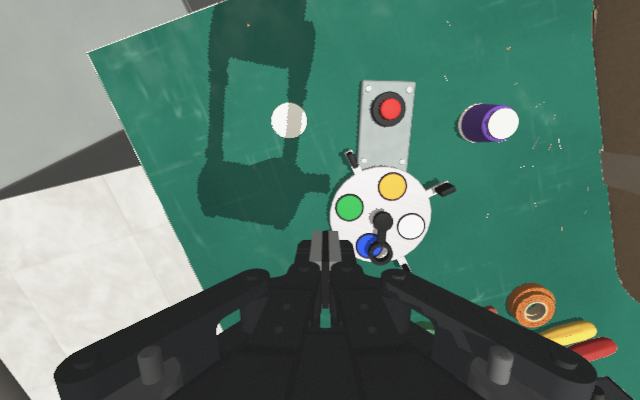

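The wrist view matches the predicted positions: hub at (382,219), button at (390,108), and the tab next to the tongue at (350,158). The finger is now at the 215° side of the axis. I'll descend and work out the arc points for a clockwise push on tab 1.

```bash
python3 -m creep '[[1,[0,0,-0.025],0],[1,[0,0,-0.05],0],[1,[0,0,-0.075],0],[1,[0,0,-0.1],0],[1,[0,0,-0.125],0],[1,[0,0,-0.15],0],[1,[0,0,-0.175],0],[1,[0,0,-0.199],0]]'
python3 - <<'E'
import numpy as np
P=lambda a:86*np.array([np.cos(np.radians(a)),np.sin(np.radians(a))])
a=214.5
for k in range(4):
    st=6.0 if k<3 else 4
    print(k,[tuple((P(a-st*i)-P(a)).round().astype(int).tolist()) for i in range(1,9)]); a-=8*st
print(a)
E
```

```text
clock: 2.82
tool_pos: [533.7, -209.9, 30.8]
orientation: [-0.481, -3.104, -0.001]
contact_force: [-0.4, 0.2, 0.1]
grip_width: 0.2
gripper_force: 0.0
0 [(-5, 8), (-9, 16), (-12, 24), (-14, 33), (-15, 42), (-15, 51), (-14, 60), (-13, 69)]
1 [(3, 9), (6, 17), (10, 25), (15, 32), (21, 39), (28, 45), (35, 51), (43, 56)]
2 [(8, 4), (17, 7), (25, 9), (34, 10), (43, 10), (52, 10), (61, 8), (70, 5)]
3 [(6, -2), (11, -5), (16, -8), (21, -11), (26, -15), (30, -19), (35, -23), (39, -28)]
38.5
```

```bash
python3 -m creep '[[1,[-0.005,0.008,0],0],[1,[-0.009,0.016,0],0],[1,[-0.012,0.024,0],0],[1,[-0.014,0.033,0],0],[1,[-0.015,0.042,0],0],[1,[-0.015,0.051,0],0],[1,[-0.014,0.060,0],0],[1,[-0.013,0.069,0],0]]'
python3 - <<'E'
from h import *
snap("side","s1")
c,im=snap("top","t1")
cv2.imwrite("pics/t1c.png",cv2.resize(im[120:320,220:440,::-1],None,fx=2.5,fy=2.5))
E
```

```text
clock: 3.48
tool_pos: [521.8, -140.5, 33.1]
orientation: [0.481, 3.103, -0.001]
contact_force: [-0.5, -1.3, -0.8]
grip_width: -0.1
gripper_force: 0.4
```

View pics/t1c.png

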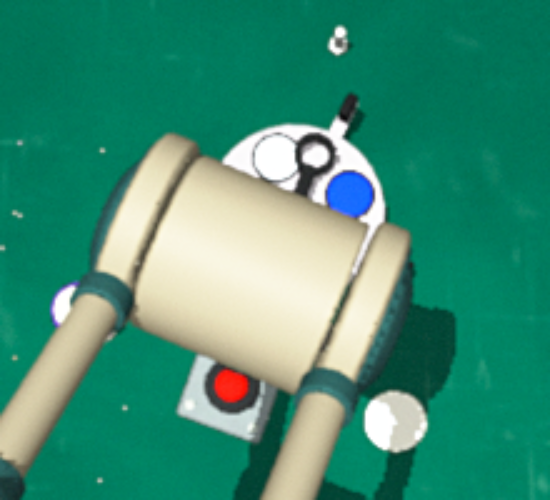

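The disc has turned clockwise by about 35°: blue is now at crop (350,195), and the opening lies between white and blue. The viewer, bolt and tags haven't moved, so I'll continue the arc.

```bash
python3 -m creep '[[1,[0.003,0.009,0],0],[1,[0.006,0.017,0],0],[1,[0.010,0.025,0],0],[1,[0.015,0.032,0],0],[1,[0.021,0.039,0],0],[1,[0.028,0.045,0],0],[1,[0.035,0.051,0],0],[1,[0.043,0.056,0],0]]'
python3 -m creep '[[1,[0.008,0.004,0],0],[1,[0.017,0.007,0],0],[1,[0.025,0.009,0],0],[1,[0.034,0.010,0],0],[1,[0.043,0.010,0],0],[1,[0.052,0.010,0],0],[1,[0.061,0.008,0],0],[1,[0.070,0.005,0],0]]'
python3 -m creep '[[1,[0.006,-0.002,0],0],[1,[0.011,-0.005,0],0],[1,[0.016,-0.008,0],0],[1,[0.021,-0.011,0],0],[1,[0.024,-0.0135,0],0],[1,[0.026,-0.015,0],0],[1,[0.026,-0.015,0],0],[1,[0.026,-0.015,0],0]]'
python3 - <<'E'
from h import *
snap("side","s2")
c,im=snap("top","t2")
cv2.imwrite("pics/t2c.png",cv2.resize(im[120:320,220:440,::-1],None,fx=2.5,fy=2.5))
E
```

```text
clock: 4.25
tool_pos: [564.7, -84.6, 32.2]
orientation: [-0.481, -3.104, -0.0]
contact_force: [0.1, -0.0, -0.2]
grip_width: 0.4
gripper_force: 0.4
clock: 4.92
tool_pos: [635.0, -80.5, 32.2]
orientation: [-0.481, -3.104, -0.0]
contact_force: [-0.3, -0.4, 0.7]
grip_width: -0.3
gripper_force: 0.5
clock: 5.58
tool_pos: [660.5, -95.5, 32.4]
orientation: [0.482, 3.104, 0.0]
contact_force: [-0.2, -0.2, -0.9]
grip_width: 0.2
gripper_force: 0.0
```

View pics/t2c.png

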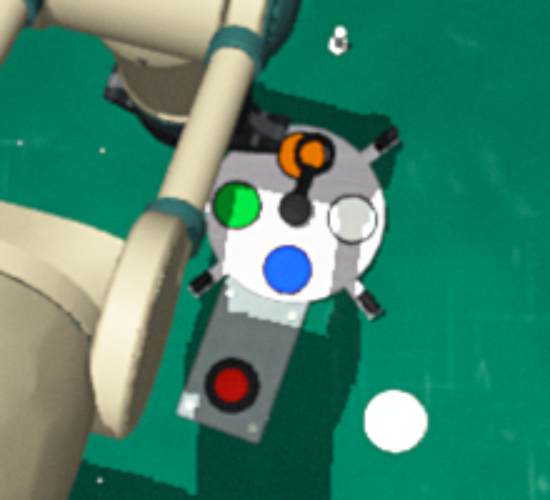

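Amber is now partly under the eyepiece, just short of centred (crop: amber ~(303,157), ring (313,155)). Blue is at (287,270), green at (237,204) and white at (352,219). I'll measure the remaining angle.

```bash
cat > ang.py <<'E'
from h import *
import sys
c=cam("top"); im=cv2.imread(sys.argv[1]); hsv=cv2.cvtColor(im,cv2.COLOR_BGR2HSV)
def blob(lo,hi,box,z):
    x0,y0,x1,y1=box; m=cv2.inRange(hsv[y0:y1,x0:x1],lo,hi)
    k,l,st,ce=cv2.connectedComponentsWithStats(m); i=1+np.argmax(st[1:,4]); u,v=ce[i]+[x0,y0]
    return ray(c,u,v,z)[:2],st[i,4]
B,nb=blob((0,150,60),(8,255,255),(290,250,335,290),30)
L,nl=blob((100,150,80),(125,255,255),(318,210,352,245),26)
G,ng=blob((50,200,110),(70,255,255),(300,188,326,214),26)
C=np.array([605.5,-162]); a=lambda p:np.degrees(np.arctan2(*(p-C)[::-1]))
print(B,L,G,nb,nl,ng,"r",[np.linalg.norm(p-C).round(1) for p in(B,L,G)])
print("angles: button",a(B),"blue",a(L),"green-90",a(G)+270-360,"remaining cw via blue",a(L)-a(B),"via green",a(G)+90-a(B))
# independent of C: BG line direction
d=L-G; print("from blue-green chord: blue angle",np.degrees(np.arctan2(d[1],d[0]))-135+90)
E
python3 ang.py pics/t2.png
```

```text
[ 481.944596   -118.26411858] [ 565.08129972 -156.93455558] [ 611.11268378 -120.88737979] 151 266 228 r [np.float64(131.1), np.float64(40.7), np.float64(41.5)]
angles: button 160.50716258386305 blue 172.85669047581175 green-90 -7.773946036023972 remaining cw via blue 12.349527891948696 via green 11.718891380112979
from blue-green chord: blue angle -186.9355050446079
```

```bash
python3 -m creep '[[1,[0.003,-0.0025,0],0],[1,[0.0055,-0.005,0],0],[1,[0.008,-0.0078,0],0],[1,[0.010,-0.0105,0],0],[1,[0.0125,-0.0132,0],0],[1,[0.0125,-0.0132,0],0],[1,[0.0125,-0.0132,0],0],[1,[0.0125,-0.0132,0],0]]'
python3 -c "
from h import *
c,im=snap('top','t3')
cv2.imwrite('pics/t3c.png',cv2.resize(im[120:320,220:440,::-1],None,fx=2.5,fy=2.5))"
python3 ang.py pics/t3.png
```

```text
clock: 6.35
tool_pos: [673.0, -108.8, 32.4]
orientation: [0.482, 3.104, 0.0]
contact_force: [0.2, 0.3, -0.3]
grip_width: 0.1
gripper_force: 0.0
[ 482.12778622 -118.21876202] [ 567.32858879 -147.45516439] [ 620.90848733 -128.67225976] 149 272 131 r [np.float64(130.9), np.float64(40.8), np.float64(36.7)]
angles: button 160.46169482032445 blue 159.1411566918529 green-90 -24.812620555677995 remaining cw via blue -1.3205381284715543 via green -5.274315376002477
from blue-green chord: blue angle -205.68143621084437
```

View pics/t3c.png

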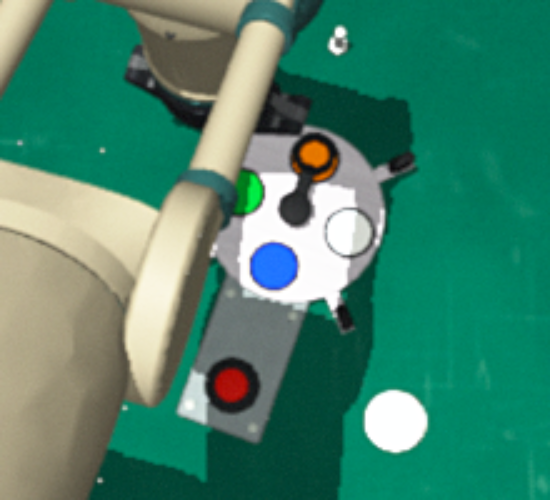

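Amber fills the ring at crop (315,155), and the blue filter's angle puts it within about 1.3°. Green is partly hidden by the arm. I'll back the finger off the tab, rise and go above the button.

```bash
python3 -m creep '[[1,[-0.003,0.004,0],0],[1,[-0.006,0.008,0],0],[1,[-0.006,0.008,0.02],0],[1,[-0.006,0.008,0.045],0],[1,[-0.006,0.008,0.07],0],[1,[-0.035,0.005,0.07],0],[1,[-0.07,0.002,0.07],0],[1,[-0.1,-0.002,0.07],0]]'
python3 -m creep '[[1,[-0.03,-0.002,0],0],[1,[-0.06,-0.005,0],0],[1,[-0.08,-0.007,0],0],[1,[-0.0905,-0.0077,0],0],[1,[-0.0905,-0.0077,0],0],[1,[-0.0905,-0.0077,-0.02],0],[1,[-0.0905,-0.0077,-0.035],0],[1,[-0.0905,-0.0077,-0.05],0]]'
python3 - <<'E'
from h import *
c1=cam("top");c2=cam("side")
def red(f,box):
    x0,y0,x1,y1=box;h=cv2.cvtColor(cv2.imread(f)[y0:y1,x0:x1],cv2.COLOR_BGR2HSV);m=cv2.inRange(h,(0,150,60),(8,255,255))
    k,l,st,ce=cv2.connectedComponentsWithStats(m);i=1+np.argmax(st[1:,4]);return ce[i]+[x0,y0],st[i]
for f1,f2 in(("top0","side0"),):
    a,_=red(f"pics/{f1}.png",(290,250,335,290));b,sb=red(f"pics/{f2}.png",(250,205,290,245))
    for z in(20,25,30,35,40):print(z,ray(c1,*a,z).round(1),ray(c2,*b,z).round(1))
c,im=snap("wrist","w2");snap("side","s3")
E
```

```text
clock: 7.07
tool_pos: [570.8, -109.7, 102.7]
orientation: [-0.48, -3.105, -0.0]
contact_force: [-0.5, 0.2, 0.7]
grip_width: -0.1
gripper_force: 0.0
clock: 7.73
tool_pos: [484.4, -118.5, 52.2]
orientation: [0.481, 3.101, -0.0]
contact_force: [-0.3, 0.6, 0.4]
grip_width: -0.0
gripper_force: 0.0
20 [ 482.4 -117.6   20. ] [ 486.1 -101.8   20. ]
25 [ 482.3 -117.8   25. ] [ 483.3 -108.9   25. ]
30 [ 482.2 -118.    30. ] [ 480.6 -116.    30. ]
35 [ 482.1 -118.1   35. ] [ 477.8 -123.1   35. ]
40 [ 482.  -118.3   40. ] [ 475.1 -130.2   40. ]
```

View pics/w2.png

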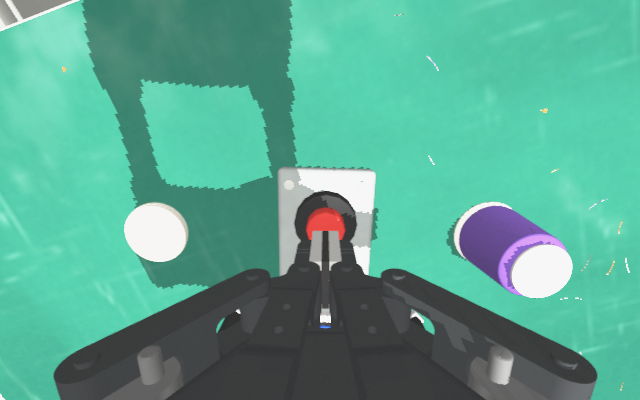

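The fingers stand over the red button at (325,222), and both views put its height at about 31 mm. I'll check the turret once more and start pressing gently.

```bash
python3 -c "
from h import *
c,im=snap('top','t4')"
python3 ang.py pics/t4.png
python3 -m creep '[[1,[-0.001,0,-0.006],0],[1,[-0.001,0,-0.012],0],[1,[-0.001,0,-0.016],0],[1,[-0.001,0,-0.018],0],[1,[-0.001,0,-0.02],0],[1,[-0.001,0,-0.021],0],[1,[-0.001,0,-0.021],0],[1,[-0.001,0,-0.021],0]]'
```

```text
clock: 8.55
tool_pos: [481.6, -118.3, 31.7]
orientation: [0.482, 3.103, 0.0]
contact_force: [0.1, 0.7, 3.5]
grip_width: 0.0
gripper_force: 1.5Traceback (most recent call last):
  File "ang.py", line 8, in <module>
    B,nb=blob((0,150,60),(8,255,255),(290,250,335,290),30)
         ~~~~^^^^^^^^^^^^^^^^^^^^^^^^^^^^^^^^^^^^^^^^^^^^^
  File "ang.py", line 6, in blob
    k,l,st,ce=cv2.connectedComponentsWithStats(m); i=1+np.argmax(st[1:,4]); u,v=ce[i]+[x0,y0]
                                                       ~~~~~~~~~^^^^^^^^^^
    return _wrapfunc(a, 'argmax', axis=axis, out=out, **kwds)
    return bound(*args, **kwds)
ValueError: attempt to get argmax of an empty sequence
```

Contact is at 3.5 N. The arm hides the button from the top camera, so that check gave nothing. The finger left the tab cleanly, so I'll press on.

```bash
python3 -m creep '[[1,[0,0,-0.001],0],[1,[0,0,-0.002],0],[1,[0,0,-0.003],0],[1,[0,0,-0.003],0],[1,[0,0,-0.003],0],[1,[0,0,-0.003],0],[1,[0,0,-0.003],0],[1,[0,0,-0.003],0]]'
```

```text
clock: 9.22
tool_pos: [481.6, -118.4, 29.8]
orientation: [0.481, 3.103, -0.0]
contact_force: [-1.3, 1.1, 14.4]
grip_width: -0.0
gripper_force: 7.1
```

```bash
python3 -m creep '[[1,[0,0,-0.0005],0],[1,[0,0,-0.001],0],[1,[0,0,-0.001],0],[1,[0,0,-0.001],0],[1,[0,0,-0.001],0],[1,[0,0,-0.001],0],[1,[0,0,-0.001],0],[1,[0,0,-0.001],0]]'
python3 -c "
from h import *
c,im=snap('side','s4');a=cv2.imread('pics/side0.png')
f=lambda i:cv2.resize(i[195:255,235:385],None,fx=5,fy=5,interpolation=cv2.INTER_CUBIC)
cv2.imwrite('pics/s4c.png',np.vstack([f(a),f(im[:,:,::-1])])[:600])"
```

```text
clock: 9.88
tool_pos: [481.7, -118.4, 29.6]
orientation: [0.481, 3.103, -0.0]
contact_force: [-3.6, 1.8, 20.8]
grip_width: 0.1
gripper_force: 10.6
```

View pics/s4c.png

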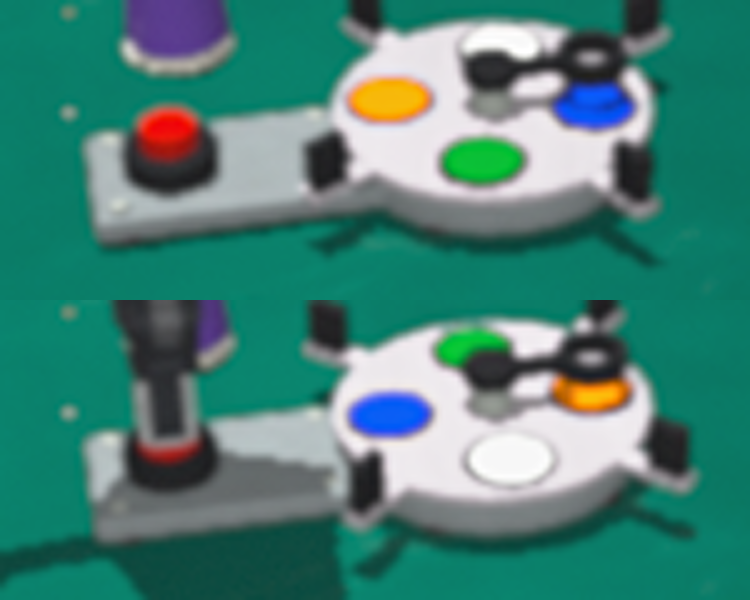

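The button is down: the red band at (168,452) has shrunk to a sliver with the finger on it, at 21 N on a hard stop. Amber sits under the ring and the viewer hasn't moved. I'll release, withdraw and verify.

```bash
python3 -m creep '[[1,[0,0,0.003],0],[1,[0,0,0.008],0],[1,[0,0,0.02],0],[1,[0,0,0.045],0],[1,[0,0,0.075],0],[1,[0,0,0.11],0],[1,[0,0,0.14],0],[1,[0,0,0.17],0]]'
python3 -m creep '[[1,[-0.02,0.03,0],0],[1,[-0.04,0.06,0],0],[1,[-0.06,0.09,0],0],[1,[-0.08,0.12,0],0],[1,[-0.1,0.15,0],0],[1,[-0.12,0.18,0],0],[1,[-0.13,0.2,0],0],[1,[-0.13,0.2,0],0]]'
python3 -c "
from h import *
c,im=snap('top','t5');d,im2=snap('side','s5')
f=lambda i:cv2.resize(i[:,:,::-1],(750,300),interpolation=cv2.INTER_CUBIC)
cv2.imwrite('pics/t5c.png',np.vstack([f(im[160:300,160:510]),f(im2[195:255,235:385])]))"
python3 ang.py pics/t5.png
```

```text
clock: 10.6
tool_pos: [480.5, -118.3, 198.5]
orientation: [-0.481, -3.104, 0.0]
contact_force: [0.5, -0.8, -1.3]
grip_width: -0.1
gripper_force: 0.0
clock: 11.27
tool_pos: [347.6, 84.3, 196.8]
orientation: [-0.475, -3.102, -0.002]
contact_force: [-0.1, -0.8, -1.0]
grip_width: -0.3
gripper_force: 0.0
[ 482.16134389 -117.98042743] [ 567.30908705 -147.51303082] [ 621.10987614 -122.27930339] 151 273 245 r [np.float64(131.0), np.float64(40.8), np.float64(42.7)]
angles: button 160.35851496339023 blue 159.22674747415826 green-90 -21.454379884279206 remaining cw via blue -1.1317674892319758 via green -1.812894847669412
from blue-green chord: blue angle -199.8724123787017
```

View pics/t5c.png

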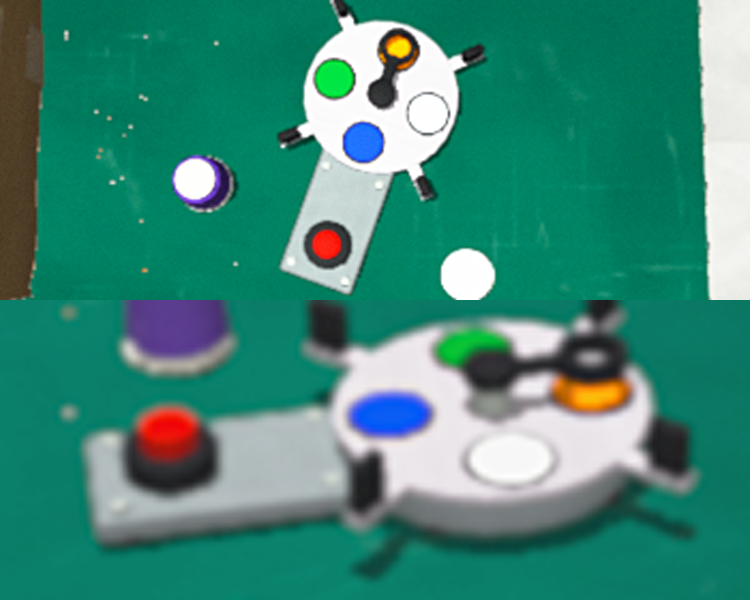

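Amber fills the eyepiece opening at (399,47), about 1.5° (1 mm) off centre. The button at (168,430) in the lower view is up again, and the viewer, spool and tags haven't moved.

```bash
python3 -c "
from workcell import robot
print(robot.finish_job())"
```

```text
the job is handed in; nothing more can be done
None
```

The job is handed in at about 11 s of the 72 s, result not reported back: amber is about 1 mm off centre under the eyepiece, the lamp button was pressed to its stop and is up again, and the viewer, spool and tags look unmoved; the bolt was not in the last view, but the arm never went near it.

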